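# Load a connector into the harness test fixture and latch its lever

## Task

Put the long rectangular connector housing, standing upright, into the rectangular nest of the test fixture so that it sits flat on the nest's floor. Then press that fixture's raised lever down until it snaps and stays down by itself, and let go.

Things in the scene. Friction and masses are not known exactly. Their poses are not given: they have to be found in the camera images.
- housing: Long connector housing: upright black block with grey top (two rows of seven holes), 28 mm (its x) by 64 mm (its y) by 40 mm high (z up), about 0.12 kg, loose on the table. Origin: centre of its underside. Half a turn about z makes no difference. Not the 32 mm short block or the round shell near it.
- nest (a point): Floor centre of the rectangular nest, 18 mm above the table, on a fixed grey plate 170 mm square. x points away from the robot, y left, z up. The walls rise 14 mm above the floor; the pocket is 38 (x) by 74 mm (y) at the floor, flaring to 50 by 86 mm. The housing's y goes along this y. The lever stands 90 mm to the -y side, clear. The other fixture (round nest) is not used.
- fixture_lever (a joint): Angle of the rectangular-nest fixture's lever, rad: 0 raised, 0.45 fully down (stop). Hinge along the nest's y, 43 mm above the table, 90 mm to +x of the nest; the lever runs 110 mm to -x to the paddle's centre. A spring resists (up to about 9 N at the paddle) until 0.34 rad; beyond, it snaps to the stop and a detent holds it.
- fixture_paddle (a point): Centre of the top of the lever's paddle, a black square 42 x 42 x 10 mm at its free end; moves with the lever. Raised: 95 mm above the table, face sloping 0.45 rad, higher at the free (-x) end. Down: 48 mm, level, and 13 mm further to -x. Press straight down from above.
Things that resemble listed ones, but are neither listed nor needed, are in the scene too. What is shaped like the housing but red is not meant.

How it is judged:
By the outcome, as a careful person would: the job done as asked, in the order asked, and still so for the second after the job is handed in, with the robot touching nothing.
It also fails if it takes over 45 s, if anything falls off the work surface, if the arm or the gripper's body presses on something with over 40 N, if the wrist force passes 120 N, or if a joint passes its speed limit or range.

## Robot

A 6-joint arm with a two-finger parallel gripper is mounted at the origin on the work surface. World frame = base frame: x ahead of the robot, y to its left, z up, the work surface at z = 0. Lengths are in m, angles in rad, forces in N, time in s.
With the tool pointing down it reaches from about 0.35 to 0.95 m from the base axis. Payload 17.4 kg.
Tool frame: the origin (TCP) lies at the very end of the fingers, on their centre line; the grasp point (between the pads) lies manip.grip_point_offset behind it (manip.grip_point_offset is the distance from the TCP to the grasp point, in m); z points along the fingers, x is the direction in which the jaws open and shut, and the axes are right-handed (so a half turn about z gives the same grasp; the last joint's range is limited). The gripper opens to 93 mm and grips with 3 to 60 N. Pads are 15 mm wide; open, the fingers measure 128 mm over their backs; the gripper's body (75 mm by 188 mm) begins 65 mm behind the grasp point.
Start: joints at [-1.327, 0.116, 1.442, -0, 1.584, -0.038], TCP at [0.188, -0.648, 0.195] pointing down, gripper open.
Joint ranges: [-2.83, 2.83], [-0.83, 2.19], [0.07, 2.5], [-1.14, 4.28], [0.01, 3], [-2.97, 2.97]. Speed limits (rad/s): [1.89, 1.89, 2.22, 3.14, 3.14, 3.14].

## Interface

Orientations are given as a unit quaternion [w, x, y, z].
In Python, from rig import manip, vision, find_in, cut_out gives the robot as it stands.
- The arm moves only by the tool jog_arm, never from a script. Its argument "targets" is text: rows parted by semicolons, each of 7 numbers parted by spaces: the finger opening in mm, from 0 to 93, then the shift along the world's x, y, z in mm, then the turn, a rotation vector about the world's x, y, z in degrees. In form: gripper x y z wx wy wz; .... A call has 1 to 10 rows; each row is the pose to reach, as a shift and turn from the pose measured when the call began; what a row does not reach only later rows make up. A row lasts 1/8 s, in which the tool goes at most 62.5 mm and 10.7 degrees, less where a joint would pass 70% of its speed; a pose out of reach is approached as far as the arm can. A call with a gripper value outside its range is refused whole. The fingers move at their own pace and stop on an object; the grip force is fixed at half the most. Time passes only in rows, so rows that repeat a pose let the fingers close. It gives the time, the measured TCP pose, the force and the opening at its end, in the units of the state.
- manip.sense(): the state, without advancing time (a new reading comes with each control period).
- vision.get_image(name): name is "scene" or "top" or "wrist"; returns the picture (400x640x3 uint8, red, green, blue); there is no depth.
- vision.camera_params(name): a dict with "intrinsics" (3x3 intrinsics, pixels), "R" (3x3) and "t" (3): a world point X has camera coordinates R X + t. Camera axes: x right, y down, z forward; pixel columns grow to the right and rows downward; lengths in m; the calibration is good to about 2 mm. The wrist camera is an equidistant fisheye: a pixel r from the principal point sees the ray r / f radians off the axis. A picture is of the moment at which its call begins: read the wrist's pose just before it. camera_params takes no time and is no camera call; for the wrist camera it gives the pose at the moment of the call.
- manip.finish_job(): hands the job in, once; it reports no verdict.
Trained networks look in the newest picture that a camera, given by its name, has taken for a name from the list of things; names that differ only in an ending like _2 or _b are one class to them, and where a whole thing is asked for, a point or a joint stands for the part that bears it (a point fixed in the world has none). Each returns a list of dicts, best first, with "score" (0 to 1); they miss things now and then, are a little off and sometimes report something else, mostly with a low value. They report only what shows in the picture. A call takes as long as a camera call. They do not tell look-alikes from the thing itself.
- find_in(camera, query): "at" ([row, column] in pixels, amid what is visible of it).
- cut_out(camera, query): "region" (400x640 bool, what is visible of it) and "at" ([row, column] in pixels, amid what is visible of it).
The state is a dict: "time": time; "joint_pos": joint angles; "dq": joint speeds; "joint_torque": joint torques, N m; "tool_pos": TCP position; "orientation": TCP orientation; "contact_force": force on the tool from outside, world axes, zero at the start; "moment": the same for the moment, N m; "finger_gap": finger opening in m.
Only numpy, scipy, OpenCV 4.12 (cv2) and the standard library are available. Lean on these libraries where they do the work, as an engineer would, in place of code of your own. Each camera call takes 0.05 s, during which the arm holds its last target.

## Working session

There is one attempt and no reset: what is moved stays moved. The work goes in short steps, Python scripts to look and compute and a tool call to move; the robot and the scene stay as the last step left them, time stands still between calls to the robot, and variables do not carry over. Pictures are saved under pics/ and viewed, and the job is handed in when it is done.

Besides the shell and the picture viewer there is one more tool, called as name(argument=value, ...) on one line, values as JSON. jog_arm: Moves the arm, as the interface text tells. Its arguments: {"type":"object","properties":{"targets":{"type":"string"}},"required":["targets"]}

```bash
mkdir -p pics; ls; cat > h.py <<'E'
import numpy as np, cv2
from rig import manip, vision, find_in, cut_out
def save(n,im): cv2.imwrite('pics/'+n+'.png',im[:,:,::-1])
E
python3 - <<'E'
from h import *
for c in ['scene','top']:
    im=vision.get_image(c); save(c+'0',im)
    for q in ['housing','nest','fixture_lever','fixture_paddle']:
        try: print(c,q,[(round(d['score'],2),[int(v) for v in d['at']]) for d in find_in(c,q)])
        except Exception as e: print(c,q,e)
    p=vision.camera_params(c); print(p)
s=manip.sense(); print(s, manip.grip_point_offset)
E
```

```text
pics
scene housing [(0.81, [205, 320]), (0.74, [230, 305]), (0.59, [259, 273])]
scene nest [(0.62, [261, 444])]
scene fixture_lever [(0.76, [225, 419])]
scene fixture_paddle [(0.67, [225, 421])]
{'intrinsics': array([[420.17486437,   0.        , 320.42357817],
       [  0.        , 420.17486437, 199.22070155],
       [  0.        ,   0.        ,   1.        ]]), 'R': array([[-0.34283108,  0.93939645,  0.00107662],
       [ 0.53749962,  0.19709922, -0.81990612],
       [-0.7704291 , -0.28051062, -0.57249698]]), 't': array([ 0.20383596, -0.21393399,  1.35030946])}
top housing [(0.72, [241, 334]), (0.67, [151, 336]), (0.55, [198, 332])]
top nest [(0.98, [218, 199])]
top fixture_lever [(0.88, [215, 219])]
top fixture_paddle [(0.58, [214, 220])]
{'intrinsics': array([[369.368222  ,   0.        , 319.96882933],
       [  0.        , 369.368222  , 198.75675401],
       [  0.        ,   0.        ,   1.        ]]), 'R': array([[-0.0814941 , -0.99667317, -0.00114208],
       [-0.97435639,  0.07991037, -0.21034248],
       [ 0.20973397, -0.01602888, -0.97762709]]), 't': array([0.02748479, 0.55454354, 0.76058166])}
{'time': 0.5, 'joint_pos': array([-1.32677996e+00,  1.16026475e-01,  1.44162371e+00, -2.00831821e-05,
        1.58400479e+00, -3.77711699e-02]), 'dq': array([ 0.0005873 , -0.00051125, -0.00102849,  0.00131751,  0.00096544,
        0.00090018]), 'joint_torque': array([ 1.11237493e-04, -7.20428181e+01, -6.22348738e+01,  7.78310350e-02,
        1.85658317e-02,  1.41984771e-06]), 'tool_pos': array([ 0.18770211, -0.6483725 ,  0.19531355]), 'orientation': array([-1.18579157e-05,  7.99397547e-01, -6.00802431e-01, -3.05190552e-05]), 'contact_force': array([-0.57960545,  0.37708876,  0.13460092]), 'moment': array([ 0.04541763,  0.06431044, -0.02446442]), 'finger_gap': 0.09313288650966783} 0.0188
```

View pics/scene0.png

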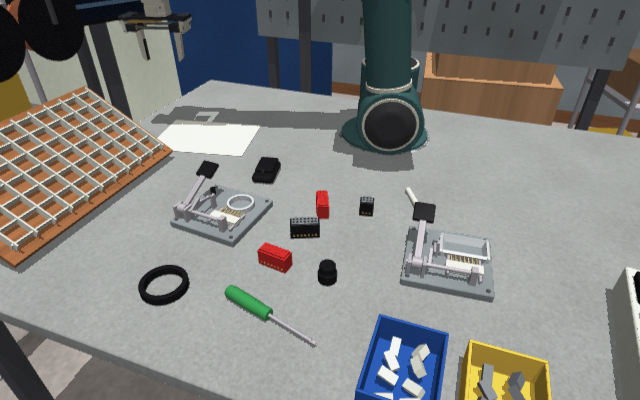

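View pics/top0.png

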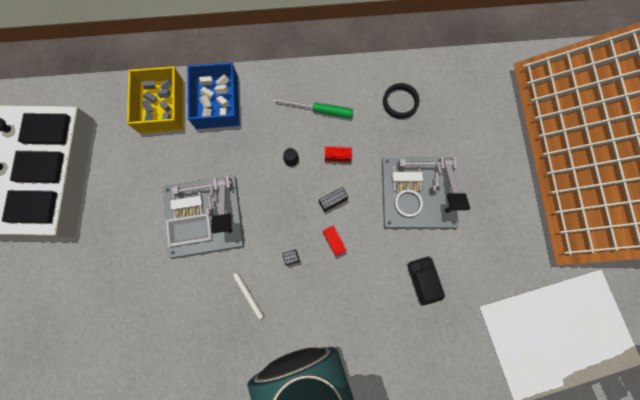

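```bash
cat >> h.py <<'E'
def ray(c,uv,p=None):
    p=p or vision.camera_params(c); K,R,t=p['intrinsics'],p['R'],p['t']
    d=R.T@np.linalg.inv(K)@np.array([uv[0],uv[1],1.]); return -R.T@t,d
def atz(c,uv,z):
    o,d=ray(c,uv); return o+d*(z-o[2])/d[2]
def proj(c,X):
    p=vision.camera_params(c); x=p['R']@np.asarray(X,float)+p['t']; x=p['intrinsics']@x; return x[:2]/x[2]
def crop(im,r,c,h,w,k): return cv2.resize(im[r-h:r+h,c-w:c+w],None,fx=k,fy=k,interpolation=cv2.INTER_CUBIC)
E
python3 - <<'E'
from h import *
im=vision.get_image('top')
for d in cut_out('top','housing'):
    m=d['region'].astype(np.uint8); r=cv2.minAreaRect(np.argwhere(m)[:,::-1].astype(np.float32)); print('top',round(d['score'],2),d['at'],m.sum(),r,im[d['region']].mean(0), atz('top',(d['at'][1],d['at'][0]),.03))
a=crop(im,225,330,40,50,6); b=crop(im,217,203,50,50,6)
save('top_h',a); save('top_n',b)
im=vision.get_image('scene')
save('sc_h',crop(im,235,310,45,60,6));save('sc_n',crop(im,250,447,55,60,6))
E
```

```text
top 0.9 [237.7, 335.1] 390 ((333.5000305175781, 240.00003051757812), (29.06888198852539, 13.416407585144043), 63.43495178222656) [199.40512821  43.95897436  37.05128205] [ 0.46912464 -0.04494578  0.03      ]
top 0.73 [199.0, 330.1] 338 ((332.800048828125, 199.10003662109375), (12.521980285644531, 27.280029296875), 63.43495178222656) [97.91420118 97.75739645 99.27810651] [ 0.55868399 -0.04150625  0.03      ]
top 0.67 [152.6, 338.1] 423 ((337.3009338378906, 153.9867401123047), (27.073232650756836, 15.631965637207031), 3.814074993133545) [167.24822695  31.26004728  24.20567376] [ 0.66882869 -0.07012426  0.03      ]
```

View pics/top_h.png

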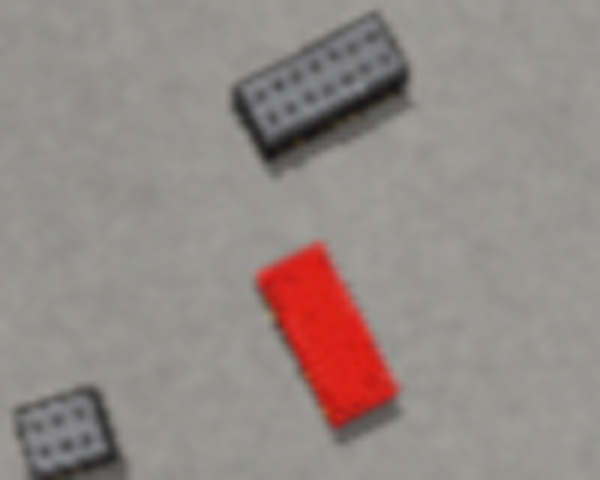

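View pics/top_n.png

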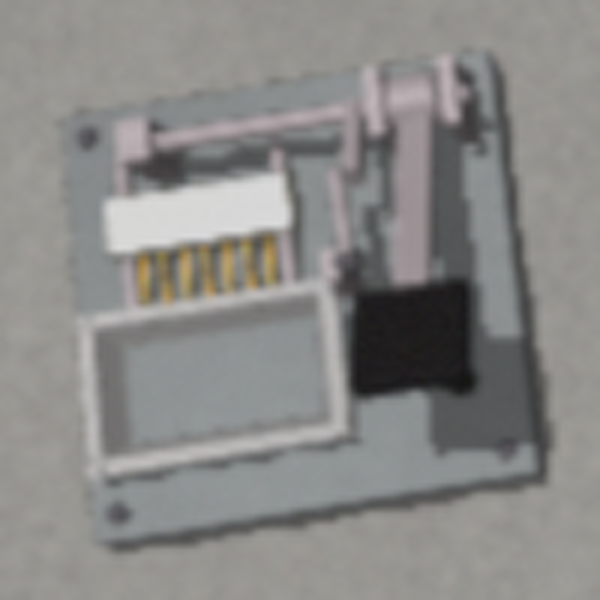

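View pics/sc_n.png

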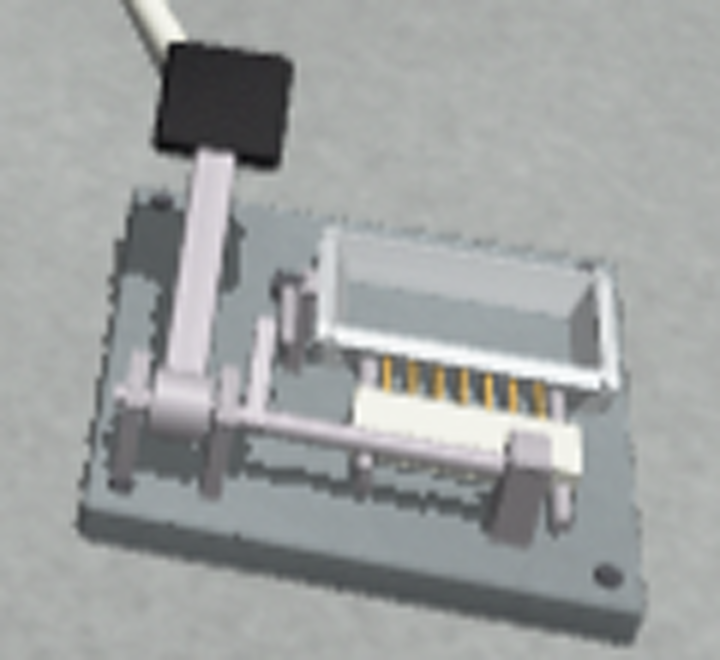

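View pics/sc_h.png

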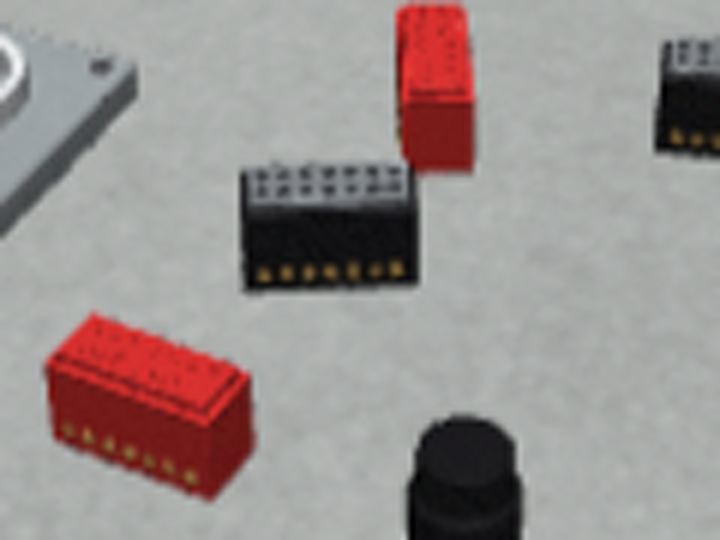

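```bash
python3 - <<'E'
from h import *
def pts(c,L,o,z):
    P=np.array([atz(c,(x/6+o[0]-.42,y/6+o[1]-.42),z) for x,y in L]); return P
def rep(n,P):
    print(n,'c',P.mean(0).round(4),'sides',[round(float(np.linalg.norm(P[i]-P[i-1])),4) for i in range(len(P))],'ang',[round(float(np.degrees(np.arctan2(*(P[i]-P[i-1])[[1,0]]))),1) for i in range(len(P))])
rep('h top',pts('top',[(238,90),(377,13),(408,68),(267,145)],(280,185),.04))
rep('h scene',pts('scene',[(245,165),(411,163),(416,203),(244,208)],(250,190),.04))
rep('n top',pts('top',[(82,320),(328,283),(352,435),(98,472)],(153,167),.032))
rep('n scene',pts('scene',[(330,226),(602,268),(620,388),(318,340)],(387,195),.032))
rep('plate top',pts('top',[(70,115),(490,52),(545,478),(105,545)],(153,167),.018))
rep('paddle top',pts('top',[(362,290),(470,283),(474,390),(353,395)],(153,167),.095))
rep('paddle sc',pts('scene',[(170,42),(292,57),(280,166),(160,148)],(387,195),.095))
E
```

```text
h top c [ 0.5589 -0.0487  0.04  ] sides [0.0238, 0.0609, 0.0244, 0.0612] ang [22.6, -65.2, -156.6, 114.3]
h scene c [ 0.5618 -0.0488  0.04  ] sides [0.0252, 0.0604, 0.0236, 0.0613] ang [-157.4, 111.3, 24.6, -67.2]
n top c [0.5145 0.283  0.032 ] sides [0.0582, 0.0931, 0.059, 0.0948] ang [6.2, -85.9, -172.3, 93.7]
n scene c [0.5169 0.2829 0.032 ] sides [0.0623, 0.0913, 0.0616, 0.0958] ang [-176.8, 95.7, 7.2, -83.9]
plate top c [0.5466 0.254  0.018 ] sides [0.169, 0.1654, 0.1697, 0.1663] ang [4.8, -85.8, -174.8, 94.0]
paddle top c [0.5121 0.1917 0.095 ] sides [0.0369, 0.0378, 0.0378, 0.0419] ang [-6.0, -90.9, -179.7, 87.7]
paddle sc c [0.5179 0.1934 0.095 ] sides [0.0616, 0.0411, 0.063, 0.0382] ang [-173.4, 97.6, 4.0, -84.3]
```

Candidates in the top view (row, column):
- Black long block with 2x7 holes at (199,332). This is the target. The close crop shows 14 holes and black sides.
- Red look-alikes at (241,334) and (154,338).
- Short block at (258,290).
- Round shell at (157,291).

In the world frame, the housing is at about (0.560, -0.049) with its x axis at about +23.5°. The nest is at about (0.5155, 0.283) with a yaw of about 5°.

jog_arm(targets="70 372 599 0 0 0 97; 70 372 599 0 0 0 97; 70 372 599 0 0 0 97; 70 372 599 0 0 0 97; 70 372 599 0 0 0 97; 70 372 599 0 0 0 97; 70 372 599 0 0 0 97; 70 372 599 0 0 0 97; 70 372 599 0 0 0 97; 70 372 599 0 0 0 97")

```text
time: 1.9
tool_pos: [0.5182, -0.1155, 0.1957]
orientation: [0.0, 0.979, 0.202, 0.0]
contact_force: [0.3, -0.7, -0.3]
finger_gap: 0.0702
```

jog_arm(targets="70 42 66 0 0 0 0; 70 42 66 0 0 0 0; 70 42 66 0 0 0 0; 70 42 66 0 0 0 0")

```text
time: 2.4
tool_pos: [0.5597, -0.0505, 0.1958]
orientation: [0.0, 0.979, 0.202, 0.0]
contact_force: [-0.6, -1.4, 0.2]
finger_gap: 0.0698
```

```bash
python3 - <<'E'
from h import *
s=manip.sense(); print(s['time'],s['tool_pos'],s['orientation'])
p=vision.camera_params('wrist'); print(p)
im=vision.get_image('wrist'); save('w1',im)
print([(round(d['score'],2),d['at']) for d in find_in('wrist','housing')])
im=vision.get_image('top'); save('t1',crop(im,215,300,75,100,4))
E
```

```text
2.4 [ 0.5597499 -0.0505463  0.195803 ] [3.71391523e-04 9.79431152e-01 2.01778016e-01 3.35693212e-04]
{'intrinsics': array([[309.70691629,   0.        , 324.45146805],
       [  0.        , 309.70691629, 197.73327666],
       [  0.        ,   0.        ,   1.        ]]), 'R': array([[ 9.19093983e-01,  3.94038142e-01,  4.39839325e-04],
       [ 3.76557129e-01, -8.78647213e-01,  2.93570781e-01],
       [ 1.16064549e-01, -2.69653514e-01, -9.55937238e-01]]), 't': array([-0.49555447, -0.29010351,  0.31307454])}
[(0.94, [218.8, 394.1]), (0.9, [170.1, 324.9]), (0.56, [138.0, 258.1])]
```

View pics/w1.png

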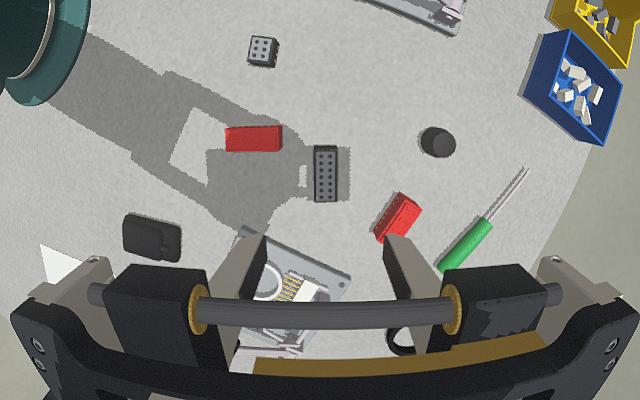

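```bash
cat >> h.py <<'E'
def watz(p,uv,z):
    K,R,t=p['intrinsics'],p['R'],p['t']; v=np.array([uv[0]-K[0,2],uv[1]-K[1,2]]); r=np.linalg.norm(v); th=r/K[0,0]
    d=R.T@np.array([*(np.sin(th)*v/r),np.cos(th)]); o=-R.T@t; return o+d*(z-o[2])/d[2]
E
python3 - <<'E'
from h import *
im=cv2.imread('pics/w1.png'); cv2.imwrite('pics/w1c.png',crop(im,172,325,40,40,7))
E
```

```text
(no output)
```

View pics/w1c.png

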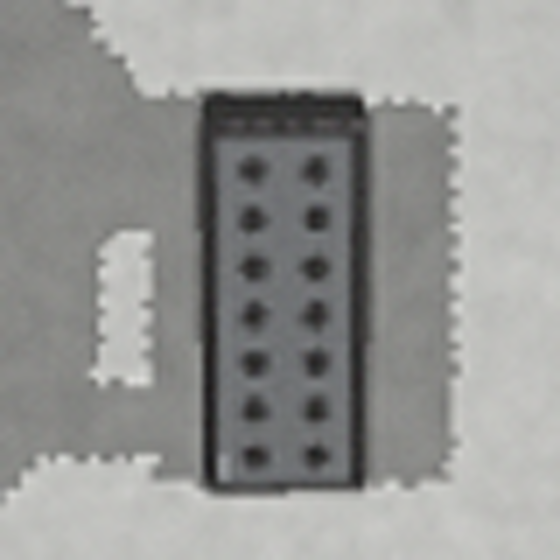

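```bash
python3 - <<'E'
from h import *
p=vision.camera_params('wrist')
P=np.array([watz(p,(x/7+285-.43,y/7+132-.43),.04) for x,y in [(254,170),(316,170),(316,457),(256,457),(285,313)]])
print(P.round(4),P[:4].mean(0)); 
for a,b in[(0,3),(1,2),(0,1)]: d=P[b]-P[a];print(np.linalg.norm(d),np.degrees(np.arctan2(d[1],d[0])))
E
```

```text
[[ 0.5472 -0.0288  0.04  ]
 [ 0.5564 -0.0249  0.04  ]
 [ 0.5755 -0.0691  0.04  ]
 [ 0.5664 -0.073   0.04  ]
 [ 0.5611 -0.0486  0.04  ]] [ 0.56138717 -0.04896585  0.04      ]
0.04820994949258913 -66.60296215497908
0.048213550936719606 -66.58924826105005
0.009963423253996054 23.174041012954604
```

jog_arm(targets="50 1 1.5 -60 0 0 0; 50 1 1.5 -110 0 0 0; 50 1 1.5 -150 0 0 0; 50 1 1.5 -170 0 0 0; 50 1 1.5 -177 0 0 0; 50 1 1.5 -177 0 0 0; 20 1 1.5 -177 0 0 0; 20 1 1.5 -177 0 0 0; 20 1 1.5 -177 0 0 0; 20 1 1.5 -177 0 0 0")

```text
time: 3.8
tool_pos: [0.5609, -0.0491, 0.0191]
orientation: [0.0, 0.979, 0.201, 0.001]
contact_force: [-0.3, -0.1, 0.8]
finger_gap: 0.0211
```

```bash
python3 - <<'E'
from h import *
s=manip.sense(); print(s['tool_pos'],s['contact_force'],s['finger_gap'])
save('w2',vision.get_image('wrist')); im=vision.get_image('scene'); save('s2',crop(im,215,310,60,80,5))
E
```

```text
[ 0.56087941 -0.04911034  0.01911059] [-0.26238463 -0.08085537  0.82991233] 0.021077894300898722
```

View pics/w2.png

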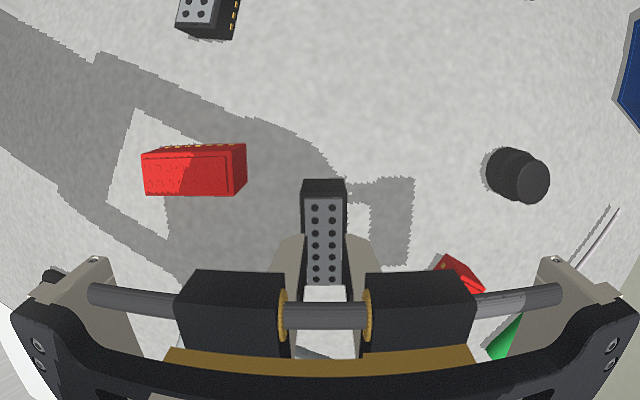

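View pics/s2.png

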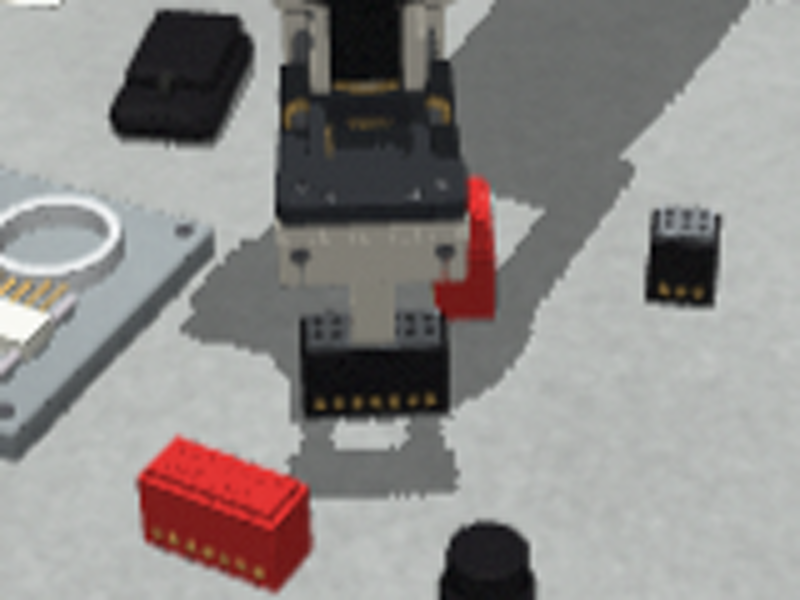

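```bash
python3 - <<'E'
from h import *
c=np.array([.5609,-.0491]);a=np.radians(23.2);j=np.array([np.cos(a),np.sin(a)])
for off in(-.028,-.0105,.0105,.014,.028):
  for z in(0,.019,.04,.06):
    u=proj('scene',[*(c+off*j),z]); print(off,z,((u-[230,155])*5).round())
im=vision.get_image('scene'); save('s3',crop(im,222,305,22,30,12))
im=cv2.imread('pics/w2.png'); cv2.imwrite('pics/w2c.png',crop(im,245,325,70,80,5)); print(manip.sense()['finger_gap'])
E
```

```text
-0.028 0 [373. 357.]
-0.028 0.019 [372. 324.]
-0.028 0.04 [371. 287.]
-0.028 0.06 [370. 250.]
-0.0105 0 [374. 382.]
-0.0105 0.019 [373. 348.]
-0.0105 0.04 [372. 311.]
-0.0105 0.06 [371. 274.]
0.0105 0 [375. 412.]
0.0105 0.019 [374. 378.]
0.0105 0.04 [373. 340.]
0.0105 0.06 [372. 303.]
0.014 0 [375. 417.]
0.014 0.019 [374. 383.]
0.014 0.04 [373. 345.]
0.014 0.06 [372. 308.]
0.028 0 [376. 438.]
0.028 0.019 [375. 404.]
0.028 0.04 [374. 366.]
0.028 0.06 [373. 328.]
0.019997664344863077
```

View pics/s3.png

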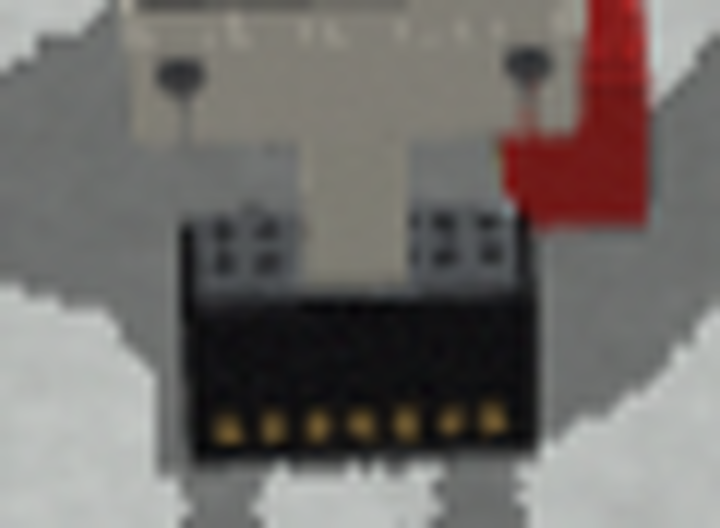

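View pics/w2c.png

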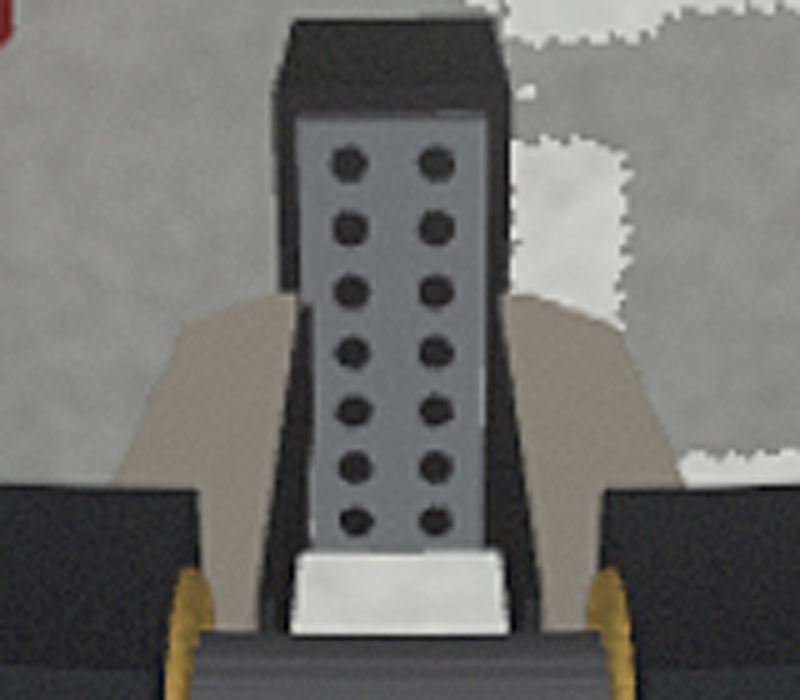

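```bash
python3 - <<'E'
from h import *
im=cv2.imread('pics/s3.png'); e=np.clip((im.astype(float)-0)*5,0,255).astype(np.uint8)
im2=cv2.imread('pics/w2c.png'); e2=np.clip(im2.astype(float)*3,0,255).astype(np.uint8)
h=528; e2=cv2.resize(e2,None,fx=528/700,fy=528/700)
cv2.imwrite('pics/e1.png',e); cv2.imwrite('pics/e2.png',e2)
p=vision.camera_params('wrist');K,R,t=p['intrinsics'],p['R'],p['t']
def wp(X):
    x=R@np.array(X)+t; th=np.arctan2(np.hypot(x[0],x[1]),x[2]); v=x[:2]/np.hypot(x[0],x[1])*th*K[0,0]; return v+K[:2,2]
s=manip.sense(); c=s['tool_pos']; a=np.radians(23.2);j=np.array([np.cos(a),np.sin(a),0])
l=np.array([-j[1],j[0],0])
print(s['finger_gap'])
for o in (-.014,-.01,.01,.014,.0275):
  for z in (0,.0188,.04):
    for w in (0,.0075): print(o,z,w,((wp(c+o*j+l*w+[0,0,z])-[245,175])*5).round())
E
```

```text
0.019997664344863077
-0.014 0 0 [285. 284.]
-0.014 0 0.0075 [283. 231.]
-0.014 0.0188 0 [275. 345.]
-0.014 0.0188 0.0075 [273. 289.]
-0.014 0.04 0 [261. 428.]
-0.014 0.04 0.0075 [258. 367.]
-0.01 0 0 [315. 284.]
-0.01 0 0.0075 [314. 231.]
-0.01 0.0188 0 [307. 345.]
-0.01 0.0188 0.0075 [306. 289.]
-0.01 0.04 0 [297. 429.]
-0.01 0.04 0.0075 [295. 367.]
0.01 0 0 [466. 284.]
0.01 0 0.0075 [467. 231.]
0.01 0.0188 0 [472. 345.]
0.01 0.0188 0.0075 [473. 289.]
0.01 0.04 0 [481. 429.]
0.01 0.04 0.0075 [482. 367.]
0.014 0 0 [496. 284.]
0.014 0 0.0075 [497. 231.]
0.014 0.0188 0 [505. 345.]
0.014 0.0188 0.0075 [507. 288.]
0.014 0.04 0 [517. 428.]
0.014 0.04 0.0075 [520. 367.]
0.0275 0 0 [597. 283.]
0.0275 0 0.0075 [599. 231.]
0.0275 0.0188 0 [615. 344.]
0.0275 0.0188 0.0075 [618. 287.]
0.0275 0.04 0 [640. 426.]
0.0275 0.04 0.0075 [644. 365.]
```

View pics/e1.png

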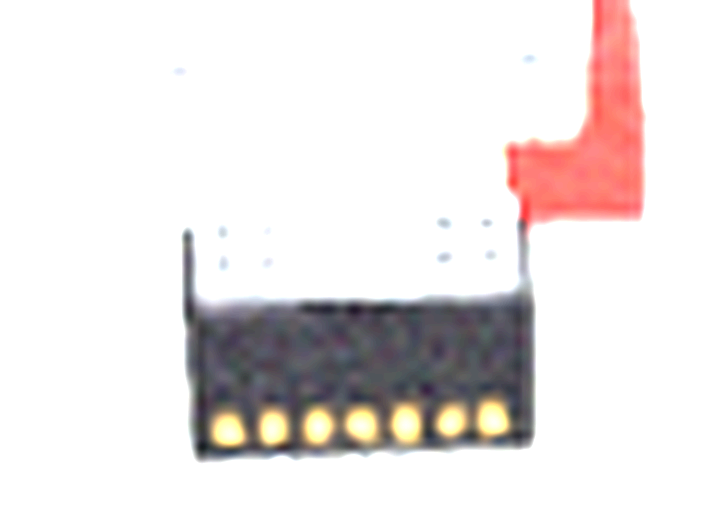

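View pics/e2.png

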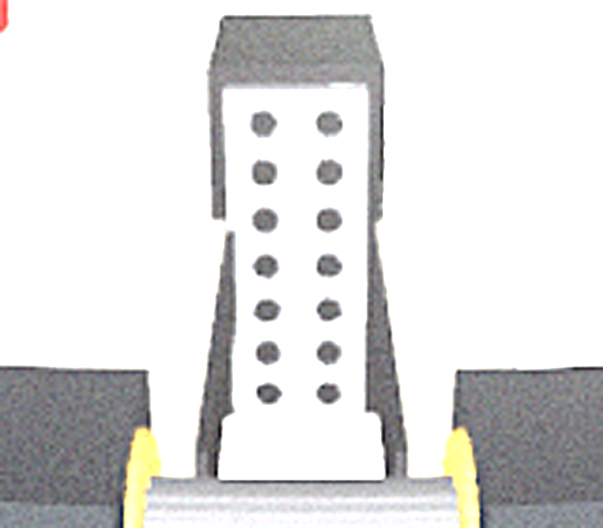

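The gap closed to 20 mm on a 28 mm block. In both views the visible fingertips end at about z = 0.038–0.040, which is about 19 mm above the reported TCP, so nothing is gripped. I'll raise the arm slightly, open, go down to TCP z ≈ 0.002 (safe whichever tip position is right), and close again while watching the gap.

jog_arm(targets="50 0 0 4 0 0 0; 50 0 0 4 0 0 0; 50 0 0 4 0 0 0; 50 0 0 4 0 0 0; 50 0 0 -8 0 0 0; 50 0 0 -16 0 0 0; 50 0 0 -16 0 0 0")

```text
time: 4.82
tool_pos: [0.5602, -0.049, 0.0018]
orientation: [0.0, 0.979, 0.201, -0.0]
contact_force: [-0.3, -0.1, -0.9]
finger_gap: 0.0501
```

```bash
python3 - <<'E'
from h import *
s=manip.sense(); print(s['tool_pos'],s['contact_force'],s['finger_gap'])
a=vision.get_image('wrist');b=vision.get_image('scene')
A=crop(a,235,325,70,80,5)[:600];B=crop(b,222,305,22,30,12)
save('w4',A); save('s4',B)
E
```

```text
[ 0.56019101 -0.04901411  0.00177481] [-0.32890715 -0.13179914 -0.89563631] 0.050064076663411394
```

View pics/w4.png

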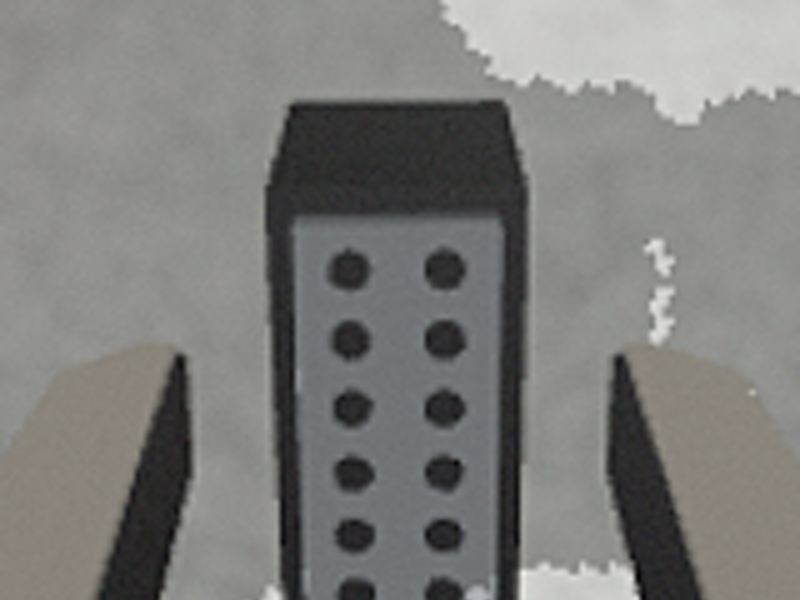

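View pics/s4.png

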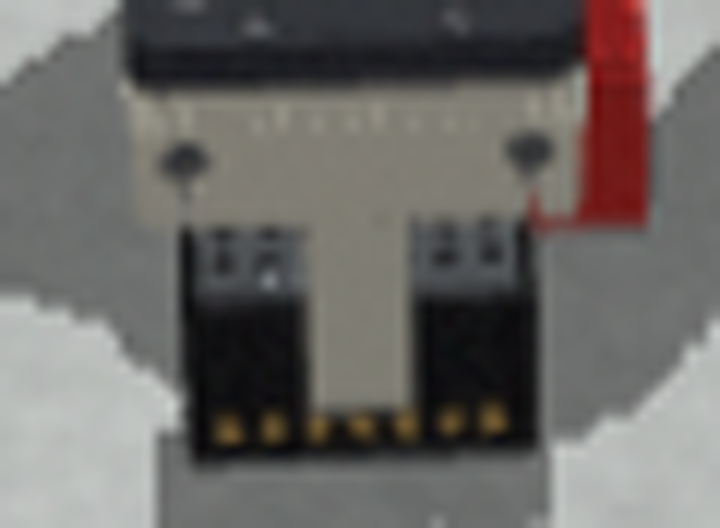

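jog_arm(targets="20 0.5 0 0 0 0 0; 20 0.5 0 0 0 0 0; 20 0.5 0 0 0 0 0; 20 0.5 0 0 0 0 0; 20 0.5 0 0 0 0 0")

```text
time: 5.55
tool_pos: [0.5613, -0.0491, 0.003]
orientation: [0.0, 0.979, 0.201, 0.0]
contact_force: [-0.5, 0.2, 2.3]
finger_gap: 0.0278
```

Gap 27.8 mm, so the housing is gripped. I'll lift it and carry it over the raised paddle to hover above the nest.

jog_arm(targets="20 0 0 50 0 0 0; 20 0 0 100 0 0 0; 20 0 0 150 0 0 0; 20 -10 50 150 0 0 -5; 20 -18 110 150 0 0 -10; 20 -26 170 150 0 0 -15; 20 -34 230 150 0 0 -18; 20 -42 290 150 0 0 -18; 20 -46 332 150 0 0 -18; 20 -46 332 150 0 0 -18")

```text
time: 6.8
tool_pos: [0.5145, 0.2852, 0.1524]
orientation: [0.0, 0.999, 0.047, -0.0]
contact_force: [-0.1, -0.5, -2.1]
finger_gap: 0.0276
```

```bash
python3 - <<'E'
from h import *
s=manip.sense(); q=s['orientation'];print(s['time'],s['tool_pos'],np.degrees(2*np.arctan2(q[2],q[1])),s['contact_force'],s['finger_gap'])
p=vision.camera_params('wrist'); a=vision.get_image('wrist'); save('w5',a); np.save('w5.npy',a)
import pickle; pickle.dump(p,open('w5.pkl','wb'))
print('cam',-p['R'].T@p['t'])
save('s5',vision.get_image('scene'))
E
```

```text
6.8 [0.51451975 0.28522496 0.15237699] 5.428072654330654 [-0.14505828 -0.4978144  -2.05709032] 0.02759219265649977
cam [0.50780833 0.36689552 0.34121715]
```

View pics/w5.png

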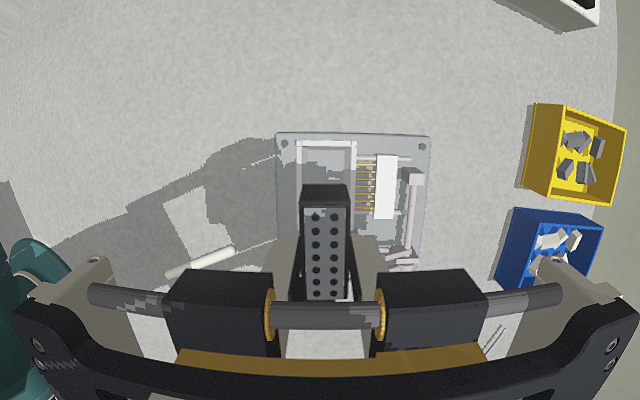

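View pics/s5.png

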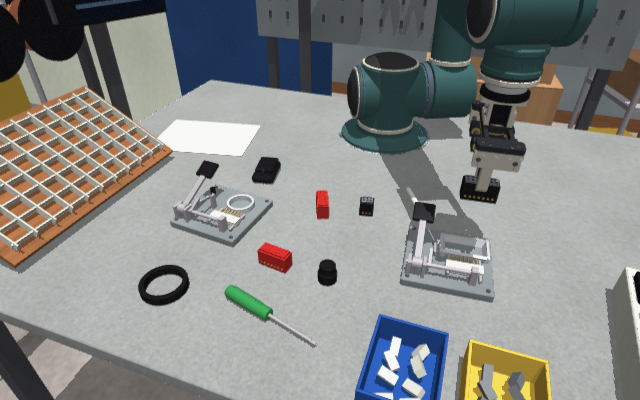

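```bash
python3 - <<'E'
from h import *
a=np.load('w5.npy'); save('w5c',crop(a,180,350,50,80,5))
E
```

```text
(no output)
```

View pics/w5c.png

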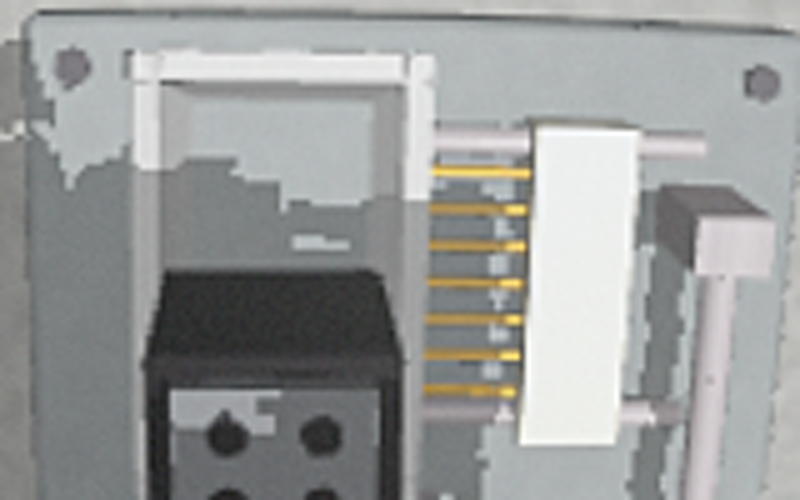

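```bash
python3 - <<'E'
from h import *
import pickle; p=pickle.load(open('w5.pkl','rb'))
f=lambda x,y,z=.032: watz(p,(x/5+270-.4,y/5+130-.4),z)
il,ir=f(160,82),f(404,84); ol,orr=f(133,54),f(435,56)
for n,l,r,o in(('inner',il,ir,.043),('outer',ol,orr,.0475)):
    d=r-l; th=np.arctan2(d[1],d[0]); m=(l+r)/2
    for t in (th,np.radians(5)):
        yv=np.array([-np.sin(t),np.cos(t)]); print(n,np.linalg.norm(d),np.degrees(th),'centre',m[:2]-o*yv)
# rails
for a,b in(((133,60),(133,495)),((160,90),(157,265)),((404,90),(404,265)),((435,60),(428,430))):
    d=f(*a)-f(*b); print('rail',np.degrees(np.arctan2(d[1],d[0]))-90)
h1,h2=f(72,67,.018),f(762,82,.018); d=h2-h1; print('holes',np.linalg.norm(d),np.degrees(np.arctan2(d[1],d[0])))
c1,c2=f(30,18,.018),f(800,35,.018); d=c2-c1; print('edge',np.degrees(np.arctan2(d[1],d[0])))
# housing bottom/top check at its height: underside z = .1524-.003
K,R,t=p['intrinsics'],p['R'],p['t']
zt=.1494+.04
P=[f(227,437,zt),f(321,437,zt)]; print(P); d=P[1]-P[0]; print(np.degrees(np.arctan2(d[1],d[0])))
E
```

```text
inner 0.04902170268985785 4.908164099071508 centre [0.51686982 0.28357924]
inner 0.04902170268985785 4.908164099071508 centre [0.51693848 0.28358519]
outer 0.060539398774544895 5.012726038568962 centre [0.51720668 0.28486677]
outer 0.060539398774544895 5.012726038568962 centre [0.51719617 0.28486585]
rail 3.9424798901209357
rail 3.419015162745495
rail 6.437772240120822
rail 5.779976730208318
holes 0.14814222860426196 4.720605114461327
edge 4.806193406521083
[array([0.508223  , 0.30951305, 0.1894    ]), array([0.51802424, 0.31043117, 0.1894    ])]
5.3514987383715
```

jog_arm(targets="20 1.5 -2 -50 0 0 -0.5; 20 1.5 -2 -90 0 0 -0.5; 20 1.5 -2 -108 0 0 -0.5; 20 1.5 -2 -118 0 0 -0.5; 20 1.5 -2 -126 0 0 -0.5; 20 1.5 -2 -126 0 0 -0.5")

```text
time: 7.65
tool_pos: [0.5169, 0.2808, 0.027]
orientation: [0.001, 0.999, 0.042, 0.0]
contact_force: [-0.3, -0.1, -2.0]
finger_gap: 0.0277
```

```bash
python3 - <<'E'
from h import *
s=manip.sense(); q=s['orientation'];print(s['time'],s['tool_pos'],np.degrees(2*np.arctan2(q[2],q[1])),s['contact_force'],s['moment'],s['finger_gap'])
a=vision.get_image('wrist'); save('w6',crop(a,210,340,60,80,5))
a=vision.get_image('scene'); save('s6',crop(a,250,447,55,65,6))
E
```

```text
7.65 [0.51686116 0.28084684 0.02696743] 4.787394358335382 [-0.25147438 -0.11067087 -2.03335067] [-0.04832422 -0.08070152  0.02324613] 0.027692779104904437
```

View pics/w6.png

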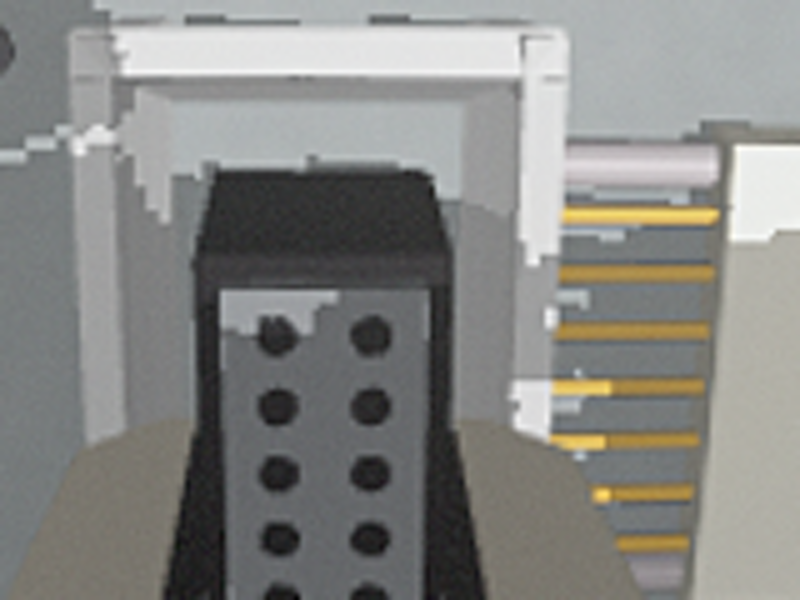

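View pics/s6.png

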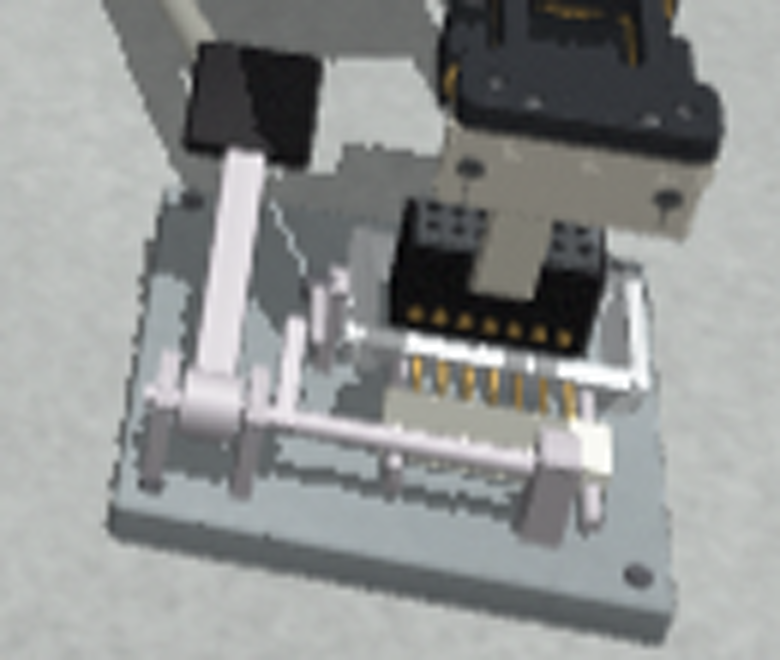

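```bash
python3 - <<'E'
from h import *
p=vision.camera_params('wrist')
f=lambda x,y,z: watz(p,(x/5+260-.4,y/5+150-.4),z)
t=np.radians(4.8); R=np.array([[np.cos(t),np.sin(t)],[-np.sin(t),np.cos(t)]])
o=np.array([.5165,.2835])
for n,x,y,z in(('hb L',212,172,.024),('hb R',435,172,.024),('floor L',172,100,.018),('floor R',465,100,.018),('rimL',112,80,.032),('rimR',520,80,.032),('hole1',278,335,.064),('hole2',371,335,.064)):
    P=f(x,y,z); print(n,P.round(4),(R@(P[:2]-o)*1e3).round(1))
s=manip.sense(); print(s['tool_pos'])
E
```

```text
hb L [0.501 0.312 0.024] [-13.1  29.7]
hb R [0.5295 0.3143 0.024 ] [15.6 29.6]
floor L [0.4948 0.3197 0.018 ] [-18.6  37.9]
floor R [0.5331 0.3228 0.018 ] [19.8 37.8]
rimL [0.4884 0.3247 0.032 ] [-24.5  43.4]
rimR [0.538  0.3287 0.032 ] [25.2 43.3]
hole1 [0.511  0.3055 0.064 ] [-3.6 22.3]
hole2 [0.5208 0.3063 0.064 ] [ 6.2 22.3]
[0.51702393 0.28101303 0.02741756]
```

jog_arm(targets="20 -1 2.5 0 0 0 0; 20 -1 2.5 0 0 0 0; 20 -1 2.5 -4 0 0 0; 20 -1 2.5 -6 0 0 0; 20 -1 2.5 -6 0 0 0")

```text
time: 8.38
tool_pos: [0.516, 0.2835, 0.0213]
orientation: [0.001, 0.999, 0.042, 0.0]
contact_force: [-0.4, -0.0, -1.4]
finger_gap: 0.0277
```

jog_arm(targets="20 0 0 -1 0 0 0; 20 0 0 -1 0 0 0")

```text
time: 8.62
tool_pos: [0.5161, 0.2835, 0.021]
orientation: [0.0, 0.999, 0.042, 0.001]
contact_force: [-3.4, -1.5, 7.7]
finger_gap: 0.0276
```

Contact with the floor at the expected height: 7.7 N, TCP 0.021. Now release and lift.

jog_arm(targets="36 0 0 0.5 0 0 0; 36 0 0 0.5 0 0 0; 36 0 0 0.5 0 0 0; 36 0 0 10 0 0 0; 36 0 0 30 0 0 0; 36 0 0 60 0 0 0; 36 0 0 110 0 0 0; 36 0 0 140 0 0 0; 36 0 0 140 0 0 0")

```text
time: 9.75
tool_pos: [0.5171, 0.284, 0.1653]
orientation: [-0.001, 0.999, 0.042, 0.003]
contact_force: [0.0, -0.1, 0.0]
finger_gap: 0.0361
```

```bash
python3 - <<'E'
from h import *
s=manip.sense(); q=s['orientation'];print(s['time'],s['tool_pos'],np.degrees(2*np.arctan2(q[2],q[1])),s['contact_force'],s['finger_gap'])
p=vision.camera_params('wrist');a=vision.get_image('wrist'); save('w7',a); save('w7c',crop(a,205,330,75,100,4))
b=vision.get_image('scene'); save('s7',crop(b,250,447,55,65,6))
print([(d['score'],d['at']) for d in find_in('wrist','fixture_paddle')])
E
```

```text
9.75 [0.51709019 0.28404871 0.1653097 ] 4.792108392847951 [ 0.02182877 -0.0730901   0.0393431 ] 0.03612274007504288
[(0.97, [279.5, 320.8])]
```

View pics/w7c.png

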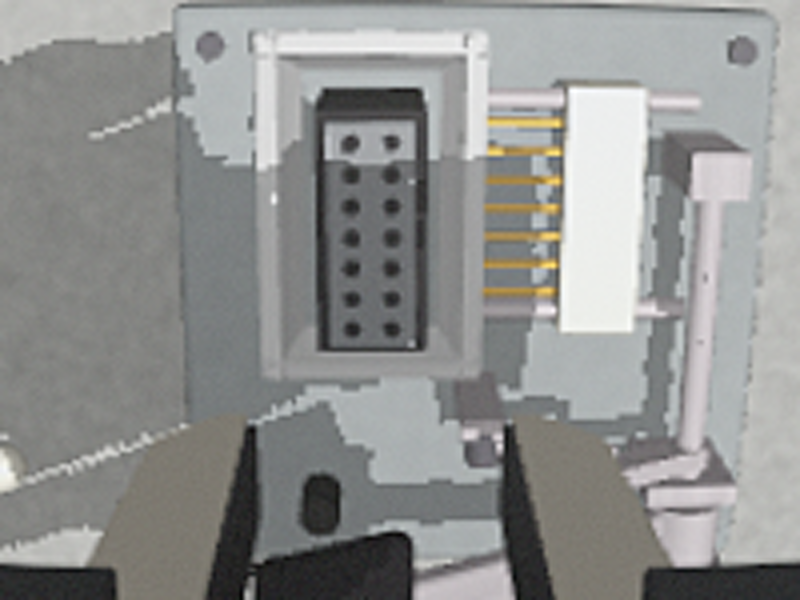

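View pics/s7.png

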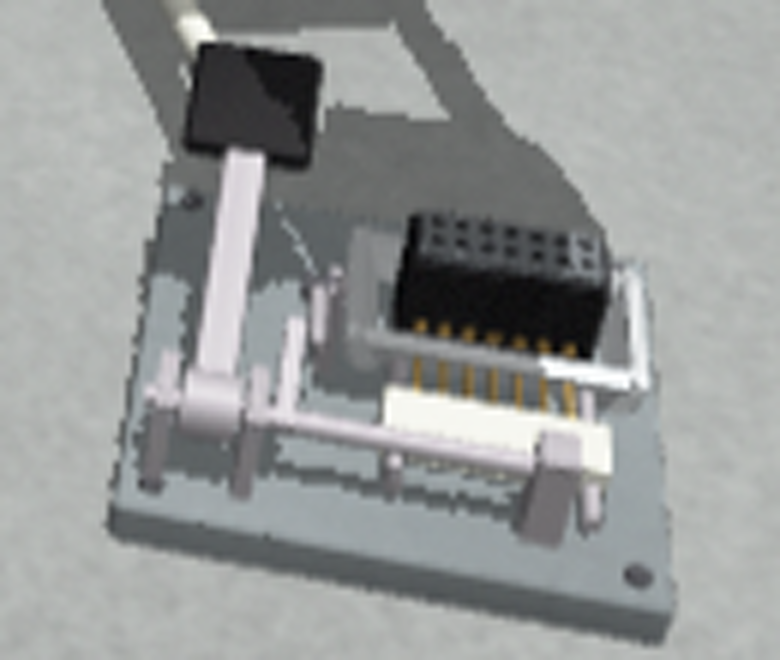

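```bash
python3 - <<'E'
from h import *
p=vision.camera_params('wrist')
f=lambda x,y,z: watz(p,(x/4+230-.4,y/4+130-.4),z)
t=np.radians(4.8); R=np.array([[np.cos(t),np.sin(t)],[-np.sin(t),np.cos(t)]]); o=np.array([.5165,.2835])
H=[(350,144),(391,143),(392,329),(352,329)]
for z in(.055,.058,.061,.064):
    P=[f(*h,z) for h in H]; print(z,[round(float(np.linalg.norm(P[i]-P[j])*1e3),1) for i,j in((0,3),(1,2),(0,1),(3,2))],(R@(np.mean(P,0)[:2]-o)*1e3).round(1))
P=[f(*h,.058) for h in H];d=P[1]+P[0]-P[2]-P[3];print(np.degrees(np.arctan2(d[1],d[0]))-90)
for n,x,y,z in (('rimTL',278,56,.032),('rimTR',468,57,.032),('rimBL',284,358,.032),('rimBR',466,358,.032),('fTL',302,75,.018),('fTR',442,75,.018)): print(n,(R@(f(x,y,z)[:2]-o)*1e3).round(1))
# scene: housing top corners
g=lambda x,y,z: atz('scene',(x/6+382-.42,y/6+195-.42),z)
for z in(.055,.058,.062):
  Q=[g(x,y,z) for x,y in((412,212),(603,240),(597,275),(408,248))]
  print(z,(R@(np.mean(Q,0)[:2]-o)*1e3).round(1))
# paddle via scene/top
b=vision.get_image('top'); save('t7',crop(b,217,203,50,50,6))
g=lambda x,y,z: atz('scene',(x/6+382-.42,y/6+195-.42),z)
Q=[g(*c) for c in((203,42,.1),(322,56,.1),(308,168,.085),(186,150,.085))]; print(Q,np.mean(Q,0),R@(np.mean(Q,0)[:2]-o))
E
```

```text
0.055 [47.4, 47.7, 9.9, 10.1] [-1.7  0.3]
0.058 [47.0, 47.2, 9.8, 10.0] [-1.7  1.1]
0.061 [46.5, 46.7, 9.7, 9.9] [-1.6  2. ]
0.064 [46.0, 46.2, 9.6, 9.8] [-1.6  2.8]
5.061685194333762
rimTL [-25.7  42.7]
rimTR [23.2 42.4]
rimBL [-25.9 -40.2]
rimBR [ 24.1 -40.2]
fTL [-20.4  35.8]
fTR [17.3 35.7]
0.055 [-3.4 -2.2]
0.058 [ 0.5 -2.8]
0.062 [ 5.7 -3.7]
[array([0.49661968, 0.17165744, 0.1       ]), array([0.49096989, 0.21098143, 0.1       ]), array([0.53481702, 0.21448264, 0.085     ]), array([0.53894999, 0.17509852, 0.085     ])] [0.51533914 0.19305501 0.0925    ] [-0.00872503 -0.09003065]
```

View pics/t7.png

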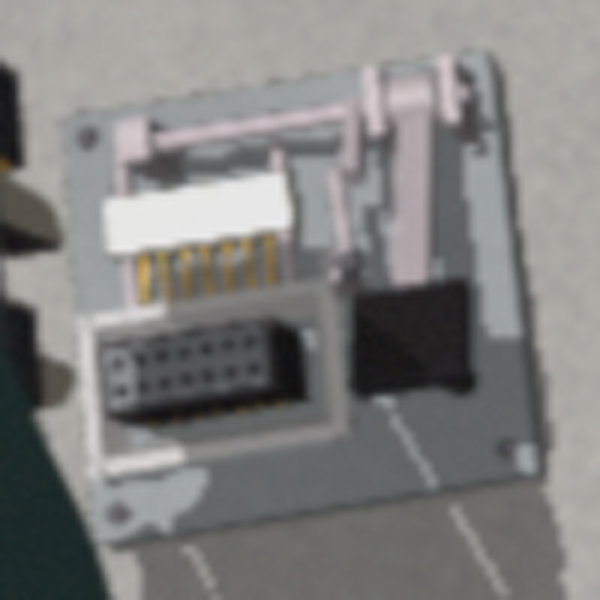

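View pics/w7.png

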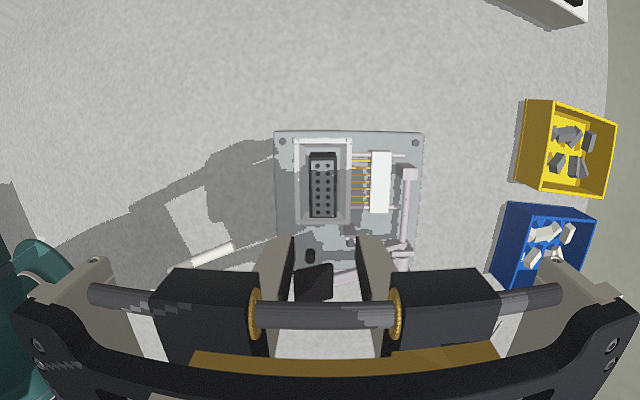

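Housing check: hole spacing and position match z = 0.058 with it centred in the pocket, so it's seated. Next I'll close the fingers and move above the paddle, pressing at about -15 mm along the nest's x and -90 mm along its y.

jog_arm(targets="0 -8 -50 0 0 0 0; 0 -8 -91 0 0 0 0; 0 -8 -91 0 0 0 0; 0 -8 -91 0 0 0 0; 0 -8 -91 -40 0 0 0; 0 -8 -91 -65 0 0 0; 0 -8 -91 -65 0 0 0")

```text
time: 10.82
tool_pos: [0.5066, 0.1928, 0.0931]
orientation: [0.001, 0.999, 0.042, -0.002]
contact_force: [0.7, -0.4, -0.0]
finger_gap: 0.0001
```

```bash
python3 - <<'E'
from h import *
s=manip.sense(); print(s['time'],s['tool_pos'],s['contact_force'],s['finger_gap'])
a=vision.get_image('wrist'); save('w8c',crop(a,225,320,75,100,4))
b=vision.get_image('scene'); save('s8',crop(b,240,437,60,65,5))
E
```

```text
10.825 [0.50656533 0.19283778 0.0931351 ] [ 0.69257821 -0.36212235 -0.00810578] 5.60991159644371e-05
```

View pics/s8.png

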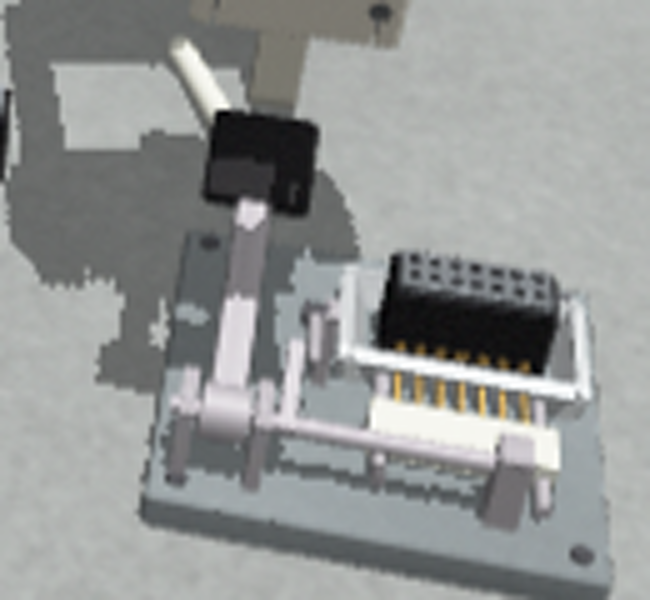

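View pics/w8c.png

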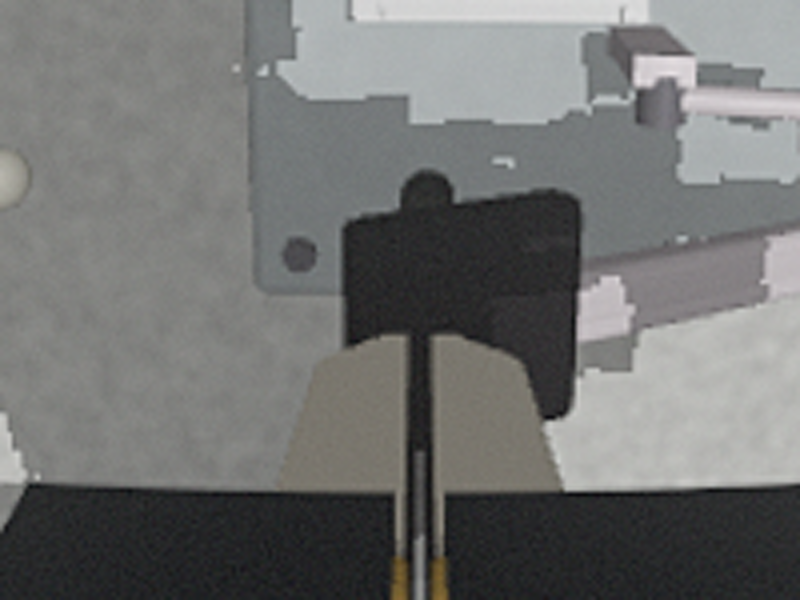

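```bash
python3 - <<'E'
from h import *
t=np.radians(4.8); R=np.array([[np.cos(t),np.sin(t)],[-np.sin(t),np.cos(t)]]); o=np.array([.5165,.284])
s=manip.sense(); c=s['tool_pos']; print('tcp nest',R@(c[:2]-o)*1e3, s['finger_gap'])
f=lambda X:((proj('scene',X)-[372,180])*5).round()
for dx in(0,.0175):
  for z in(.093,.112,.125): print('tip',dx,z,f([*(c[:2]+dx*R[0]),z]))
def pad(a,u,v): # paddle-local: along lever u (neg to free end), v lateral
    th=.45-a
    # centre of top
    cen=np.array([-9*(1 if a==0 else 0)-22*(a>0),-90])*1e-3; z=.095 if a==0 else .048
    n=cen+np.array([u*np.cos(th),v]); return [*(o+R.T@n), z-u*np.sin(th)]
for u,v in((-.021,.021),(-.021,-.021),(.021,-.021),(.021,.021),(0,0)): print('pad',u,v,f(pad(0,u,v)),np.round(pad(0,u,v),3))
E
```

```text
tcp nest [-16.23330588 -89.97140494] 0.0004961989614139178
tip 0 0.093 [263. 147.]
tip 0 0.112 [270. 109.]
tip 0 0.125 [274.  82.]
tip 0.0175 0.093 [260. 173.]
tip 0.0175 0.112 [267. 134.]
tip 0.0175 0.125 [272. 107.]
pad -0.021 0.021 [322. 117.] [0.494 0.213 0.104]
pad -0.021 -0.021 [216. 101.] [0.498 0.171 0.104]
pad 0.021 -0.021 [202. 191.] [0.536 0.174 0.086]
pad 0.021 0.021 [310. 208.] [0.532 0.216 0.086]
pad 0 0 [262. 154.] [0.515 0.194 0.095]
```

jog_arm(targets="0 1 0 -8 0 0 0; 0 1 0 -16 0 0 0; 0 1 0 -24 0 0 0; 0 1 0 -24 0 0 0")

```text
time: 11.42
tool_pos: [0.5091, 0.1931, 0.0718]
orientation: [0.0, 0.999, 0.042, 0.0]
contact_force: [0.9, 0.1, 7.7]
finger_gap: 0.0004
```

Contact at 7.7 N. I'll keep going down.

jog_arm(targets="0 0 0 -8 0 0 0; 0 0 0 -16 0 0 0; 0 0 0 -24 0 0 0; 0 0 0 -30 0 0 0; 0 0 0 -34 0 0 0; 0 0 0 -34 0 0 0")

```text
time: 12.18
tool_pos: [0.5089, 0.193, 0.0374]
orientation: [0.001, 0.999, 0.042, 0.0]
contact_force: [-0.1, -0.2, -0.8]
finger_gap: 0.0003
```

```bash
python3 - <<'E'
from h import *
s=manip.sense(); print(s['time'],s['tool_pos'],s['contact_force'],s['finger_gap'])
b=vision.get_image('scene'); save('s9',crop(b,240,437,60,65,5))
E
```

```text
12.175 [0.50893376 0.19302346 0.03736736] [-0.07218034 -0.24956097 -0.79509364] 0.0002890282539541927
```

View pics/s9.png

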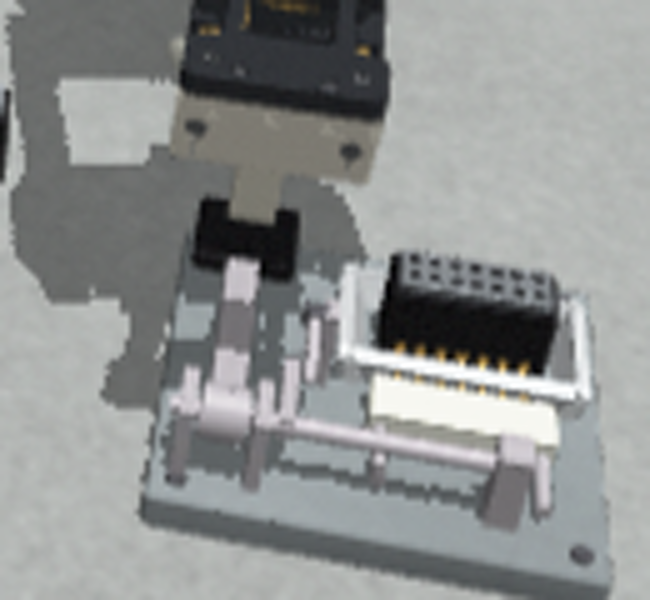

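The force fell to about 0 and the contact block slid toward the nest, so the lever snapped. Now I'll retreat straight up and check.

jog_arm(targets="0 0 0 20 0 0 0; 0 0 0 60 0 0 0; 0 0 0 110 0 0 0; 0 -60 -60 160 0 0 0; 0 -120 -120 160 0 0 0; 0 -120 -170 160 0 0 0; 0 -120 -220 160 0 0 0; 0 -120 -220 160 0 0 0; 0 -120 -220 160 0 0 0")

```text
time: 13.35
tool_pos: [0.3889, -0.0279, 0.1993]
orientation: [0.001, 0.999, 0.041, 0.001]
contact_force: [-0.4, 0.8, 0.2]
finger_gap: 0.0008
```

```bash
python3 - <<'E'
from h import *
s=manip.sense(); print(s['time'],s['tool_pos'],s['contact_force'],s['finger_gap'])
b=vision.get_image('scene'); save('s10',crop(b,240,437,60,65,5))
b=vision.get_image('top'); save('t10',crop(b,217,203,50,50,6))
t=np.radians(4.8); R=np.array([[np.cos(t),np.sin(t)],[-np.sin(t),np.cos(t)]]); o=np.array([.5165,.284])
for c,off,k in(('scene',[372,180],5),('top',[153,167],6)):
  for u,v in((-21,21),(-21,-21),(21,-21),(21,21)):
    n=np.array([-22+u,-90+v])*1e-3; print(c,'down',((proj(c,[*(o+R.T@n),.048])-off)*k).round())
E
```

```text
13.35 [ 0.3889258  -0.02794403  0.19932365] [-0.38453232  0.79028321  0.19654074] 0.0008001204656905184
scene down [302. 204.]
scene down [202. 189.]
scene down [193. 248.]
scene down [297. 265.]
top down [393. 448.]
top down [508. 429.]
top down [494. 317.]
top down [381. 336.]
```

View pics/s10.png

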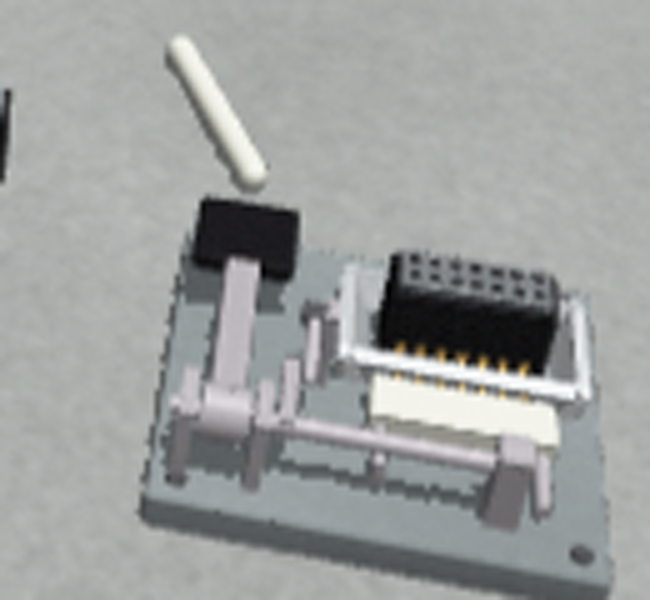

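View pics/t10.png

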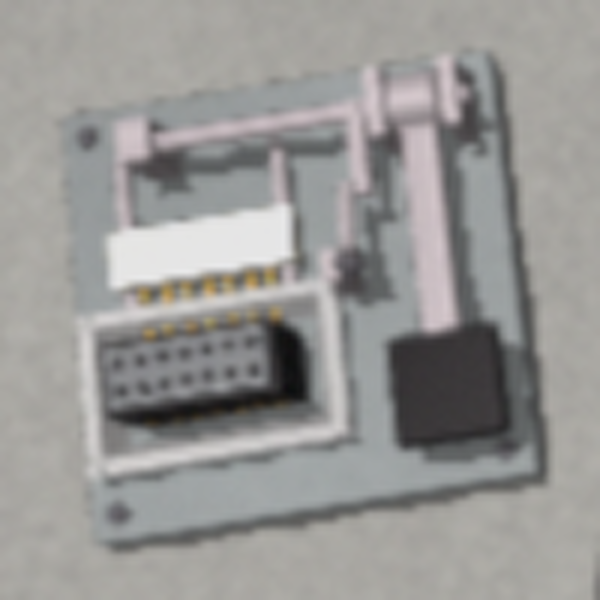

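```bash
python3 - <<'E'
from h import *
print(manip.finish_job()); print(manip.sense()['time'])
E
```

```text
the job is handed in; nothing more can be done
None
the job is handed in; nothing more can be done
```

The housing is upright in the rectangular nest, the lever is down and holding, and the job is handed in at about 13.4 s.

- **Grasp:** The first close missed. The gap went to 20 mm on a 28 mm block, because the visible fingertips sit about 19 mm above the reported TCP, which disagrees with the tool description. I reopened, went about 17 mm lower and got a firm grip at 27.8 mm.
- **Placement:** I carried the housing over the paddle, lined it up with the wrist camera and lowered it until it met the floor at the expected height (7.7 N), then released it.
- **Lever:** I pressed the paddle with closed fingers. Contact force was 7.7 N, then fell to about zero as the lever snapped past the detent, and I backed away.

**Last checks:**
- **Lever:** With the arm clear, the paddle's corners in the top view match the predicted down position to 1–2 pixels. One far corner in the scene view was about 2 pixels lower than predicted, and I didn't resolve that. The lever stayed down on its own.
- **Housing:** In the top and scene views it hasn't moved since I released it. Before the lever press, wrist and scene measurements put its centre within about 4 mm of the nest centre. Its hole spacing read 47 mm instead of 48 mm, so its height is confirmed only to a few millimetres by camera; the floor contact height is the firmer evidence that it sits flat.
- **Robot:** It was touching nothing at hand-in.

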